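Change the workpiece on the measuring microscope

ROBOT

A 6-joint arm with a two-finger parallel gripper is mounted at the origin on the work surface. World frame = base frame: x ahead of the robot, y to its left, z up, the work surface at z = 0. Lengths are in m, angles in rad, forces in N, time in s.
With the tool pointing down it reaches from about 0.325 to 0.775 m from the base axis. Payload 5.5 kg.
Tool frame: the origin (TCP) lies midway between the tips of the shut fingers; the grasp point (between the pads) lies 19 mm behind it; z points along the fingers, y is the line along which they close (so a half turn about z gives the same grasp; the last joint's range is limited). The gripper opens to 88 mm and grips with 3 to 60 N. Pads are 20 mm wide; open, the fingers measure 115 mm over their backs; the gripper's body (75 mm by 178 mm) begins 61 mm behind the grasp point.
Start: joints at [1.246, 0.091, 1.231, -0, 1.82, -0.057], TCP at [0.159, 0.579, 0.223] pointing down, gripper open.
Joint ranges: [-2.87, 2.87], [-0.86, 2.18], [0.17, 2.46], [-1.51, 4.65], [0.06, 2.69], [-2.65, 2.65]. Speed limits (rad/s): [2.57, 2.57, 3.01, 3.14, 3.14, 3.14].

INTERFACE

Orientations are given as a unit quaternion [w, x, y, z].
In Python, from bench import r, optics, sign_off, find_in, landmark_of gives the robot as it stands.
- The arm moves only by the tool send_rows, never from a script. Its arguments are lists of equal length, an entry for each row: "rot": the turn, a rotation vector about the tool's x, y, z in degrees, a list of three; "linear": the shift along the tool's x, y, z in m, a list of three; "jaw": the finger opening in m, from 0 to 0.0878. A call has 1 to 12 rows; each row is the pose to reach, as a shift and turn from the pose commanded when the call began, along the tool's axes at that moment; what a row does not reach only later rows make up. A row lasts 1/8 s, in which the tool goes at most 62.5 mm and 10.7 degrees, less where a joint would pass 70% of its speed; a pose out of reach is approached as far as the arm can. A call with a gripper value outside its range is refused whole. The fingers move at their own pace and stop on an object; "squeeze" is the grip in N (left out, the last holds). Time passes only in rows, so rows that repeat a pose let the fingers close. It gives the time, the measured TCP pose, the force, the opening and the grip force at its end, in the units of the state.
- r.observe(): the state, without advancing time (a new reading comes with each control period).
- optics.camera(name): name is "scene" or "side" or "wrist"; returns the picture (480x640x3 uint8, red, green, blue); there is no depth.
- optics.camera_model(name): a dict with "camera_matrix" (3x3 intrinsics, pixels), "position" and "orientation" of the camera in the world; the wrist camera has in their place "T_tool_cam" (4x4, takes a point from camera to tool coordinates, whose origin is the TCP and whose axes are the flange's). Camera axes: x right, y down, z forward; pixel columns grow to the right and rows downward; lengths in m; the calibration is good to about 2 mm. A picture is of the moment at which its call begins: read the wrist's pose just before it. camera_model takes no time and is no camera call.
- sign_off(): hands the job in; it is judged then, once.
Trained networks look in the newest picture that a camera, given by its name, has taken for a name from the list of things; names that differ only in an ending like _2 or _b are one class to them, and where a whole thing is asked for, a point or a joint stands for the part that bears it (a point fixed in the world has none). Each returns a list of dicts, best first, with "conf" (0 to 1); they miss things now and then, are a little off and sometimes report something else, mostly with a low value. They report only what shows in the picture. A call takes as long as a camera call. They do not tell look-alikes from the thing itself.
- find_in(camera, query): "point" ([x, y, z] in m, in the coordinates of the camera as it stood for that picture, good to about 4 mm: the middle of the surface that is visible of it).
- landmark_of(camera, query): "point" ([x, y, z] in m, in the coordinates of the camera as it stood for that picture, good to about 4 mm: a listed point, or the origin of a listed thing).
The state is a dict: "t": time; "qpos": joint angles; "qvel": joint speeds; "effort": joint torques, N m; "position": TCP position; "ee_rot": TCP orientation; "wrist_force": force on the tool from outside, world axes, zero at the start; "ft_torque": the same for the moment, N m; "grip_width": opening from 0.0 (shut) to 1.0 (fully open); "finger_force": force on a finger pad.
Only numpy, scipy, OpenCV 4.12 (cv2) and the standard library are available. Lean on these libraries where they do the work, as an engineer would, in place of code of your own. Each camera call takes 0.05 s, during which the arm holds its last target. There are 200 camera calls.

TASK

The plain pin lying in the V-blocks under the microscope's lens head has been checked: take it out and lay it in a groove of the ribbed tray. Then find in the crate the spindle that has a single square flange, at one end, and set it in the two V-blocks, either way round, well seated and with the middle of its length midway between the blocks so that the flange stands clear outside them. Set both down rather than dropping them, do not touch the lens head, leave the other parts in the crate, and do not disturb the other things on the bench.

Things in the scene. Friction and masses are not known exactly. Their poses are not given: they have to be found in the camera images.
- scope: Fixed. Cream measuring microscope: base 260 (x) x 420 (y) x 49 mm high, y from -325 to +95; steel stage 210 (x) x 170 (y), top 80 mm up, centred on the origin; column 120 x 100 x 545 mm high, face at y = -215. Origin: on the bench under the middle of the stage. y along the V trough, away from the column; x away from the robot at yaw 0; z up.
- vee (a point): The seat: midway between the V-blocks, on the axis of a seated 22 mm shank, 140 mm above the bench, 60 mm above the stage. y along the trough, x across, z up. The two dark steel 90 degree V-blocks (16 mm thick along y, 62 mm wide) are centred at y = +-38 mm: 60 mm free between them, 92 mm over their outsides; tops 8 mm above the seat axis.
- lens_head: Fixed. Head overhanging the stage: ring of radius 50 mm straight above vee, underside 315 mm above the bench (175 above the seat axis); above it, from 375 mm up, a housing 110 mm wide (x +-55) from the column to y = +80 mm; focus wheel of radius 50 mm on its +x side. Not to be touched: the tool must come in under it tilted. Frame as scope.
- tray: Fixed. Low pale wooden tray 220 (x) x 104 (y) x 18 mm, walls and floor 5 mm. Four ribs 4 mm high, 10 mm wide, along x leave three grooves 18 mm wide at y = -28, 0 and +28 mm; a 22 mm pin lies in a groove with its axis about 16 mm above the bench. Origin: centre of the underside.
- crate: Fixed. Open grey plastic crate 260 (x) x 225 (y) x 55 mm high, walls and floor 5 mm. Origin: centre of the underside.
- pin: Plain round bright steel pin, 22 mm diameter, 130 mm long along its x, without flange; starts in the V-blocks. Origin at its middle, on the axis.
- spindle: The wanted part: round bright steel shank 22 mm diameter, 140 mm long over all along its x, with one square flange 36 x 36 x 14 mm at its +x end (flange from x = 56 to 70 mm). Starts in the crate, lying on the flange and the other end. Origin at mid length, on the axis.
- twin: Spindle with two square flanges, one at each end, otherwise as spindle; a loose bright steel part in the crate, not wanted: 140 mm long along its x, origin at the middle on the axis.
- cross: Spindle with its one square flange (36 x 36 x 14 mm) in the middle of the 140 mm long, 22 mm thick shank, along its x; a loose bright steel part in the crate, not wanted: origin at the middle on the axis.
- block: Drilled block, 36 x 60 x 28 mm; a loose bright steel part in the crate, not wanted: origin: centre of the underside, long along y.
- angle: Angle bracket, 36 x 60 x 36 mm, 8 mm thick; a loose bright steel part in the crate, not wanted: origin: centre of the underside, long along y.
- stub: Short square stub with stepped ends, 36 x 60 x 36 mm; a loose bright steel part in the crate, not wanted: origin: centre of the underside, long along y.
- cleaner: Loose white bottle with a black cap, 60 mm diameter, 170 mm high; leave alone. Origin: centre of the underside.
- eyepiece: Loose white eyepiece standing upright, 52 mm diameter, 85 mm high; leave alone. Origin: centre of the underside.
- mug: Loose white mug, 80 mm diameter, 90 mm high; leave alone. Origin: centre of the underside.
Things that resemble listed ones, but are neither listed nor needed, are in the scene too. Leave any green look-alike of the stub alone. Leave any yellow look-alike of the spindle alone.

How it is judged:
On the way:
1. the checked pin lies in the tray, let go (x of pin in the frame of tray between -0.05 and 0.05 m and y of pin in the frame of tray between -0.046 and 0.046 m and z of pin in the frame of tray between 0.008 and 0.026 m and contact force between the fingers and pin below 0.05 N and linear speed of pin below 0.05 m/s), for 0.2 s.
At the end, for the whole second after the job is handed in: Spindle rests in both V-blocks (middle within 12 mm of vee sideways, 5 mm in height; axis within 0.06 rad of the trough); pin lies in the tray (middle within 50 mm in x, 46 mm in y, 8-26 mm up); both let go and still (under 0.03 m/s); the five other parts in the crate, below 50 mm (horizontal distance between spindle and vee below 0.012 m and z of spindle in the frame of vee between -0.005 and 0.005 m and angle between the x axis of spindle and the y axis of vee, either way round below 0.06 rad and x of pin in the frame of tray between -0.05 and 0.05 m and y of pin in the frame of tray between -0.046 and 0.046 m and z of pin in the frame of tray between 0.008 and 0.026 m and contact force between the fingers and pin below 0.05 N and linear speed of each of spindle, pin below 0.03 m/s and contact force between the fingers and spindle below 0.05 N and x of twin in the frame of crate between -0.13 and 0.13 m and y of twin in the frame of crate between -0.1125 and 0.1125 m and z of twin in the frame of crate between 0 and 0.05 m and x of cross in the frame of crate between -0.13 and 0.13 m and y of cross in the frame of crate between -0.1125 and 0.1125 m and z of cross in the frame of crate between 0 and 0.05 m and x of block in the frame of crate between -0.13 and 0.13 m and y of block in the frame of crate between -0.1125 and 0.1125 m and z of block in the frame of crate between 0 and 0.05 m and x of angle in the frame of crate between -0.13 and 0.13 m and y of angle in the frame of crate between -0.1125 and 0.1125 m and z of angle in the frame of crate between 0 and 0.05 m and x of stub in the frame of crate between -0.13 and 0.13 m and y of stub in the frame of crate between -0.1125 and 0.1125 m and z of stub in the frame of crate between 0 and 0.05 m); the robot touches nothing.
It fails at once if the lens head is touched (over 1 N) (contact force between lens_head and anything else above 1 N).
It fails at once if the spindle is let go more than 20 mm above its seat in the V-blocks (contact force between the fingers and spindle below 0.02 N and horizontal distance between spindle and vee below 0.06 m and z of spindle in the frame of vee above 0.02 m).
It fails at once if the pin is let go more than 25 mm above its place in the tray (contact force between the fingers and pin below 0.02 N and horizontal distance between pin and tray below 0.1 m and z of pin in the frame of tray above 0.041 m).
It fails at once if the bottle, eyepiece or mug is shifted more than 30 mm (distance of any of cleaner, eyepiece, mug from where it was at the start of the episode above 0.03 m).
It also fails if it takes over 64 s, if anything falls off the work surface, if the arm or the gripper's body presses on something with over 40 N, if the wrist force passes 120 N, or if a joint passes its speed limit or range.

## Working session

There is one attempt and no reset: what is moved stays moved. The work goes in short steps, Python scripts to look and compute and a tool call to move; the robot and the scene stay as the last step left them, time stands still between calls to the robot, and variables do not carry over. Pictures are saved under pics/ and viewed, at most 13 in all, crops included, and the job is handed in when it is done.

Besides the shell and the picture viewer there is one more tool, called as name(argument=value, ...) on one line, values as JSON. send_rows: Moves the arm, as the interface text tells. Its arguments: {"type":"object","properties":{"rot":{"type":"array"},"linear":{"type":"array"},"jaw":{"type":"array"},"squeeze":{"type":"number"}},"required":["rot","linear","jaw"]}

```bash
mkdir -p pics; ls; cat > h.py <<'E'
import numpy as np, cv2
from scipy.spatial.transform import Rotation as R
from bench import r, optics, sign_off, find_in, landmark_of
def Rq(q): return R.from_quat([q[1],q[2],q[3],q[0]]).as_matrix()
def campose(n, s=None):
    m=optics.camera_model(n)
    if n=="wrist":
        s=s or r.observe(); T=np.eye(4); T[:3,:3]=Rq(s["ee_rot"]); T[:3,3]=s["position"]
        return np.array(m["camera_matrix"]), T@np.array(m["T_tool_cam"])
    T=np.eye(4); T[:3,:3]=Rq(m["orientation"]); T[:3,3]=m["position"]
    return np.array(m["camera_matrix"]),T
def w(T,p): return T[:3,:3]@np.array(p)+T[:3,3]
def proj(K,T,p):
    c=T[:3,:3].T@(np.array(p)-T[:3,3]); u=K@c; return u[:2]/u[2]
def ray(K,T,uv,z):
    d=T[:3,:3]@np.linalg.solve(K,[uv[0],uv[1],1.]); o=T[:3,3]; return o+d*(z-o[2])/d[2]
def snap(n,f):
    s=r.observe(); im=optics.camera(n); cv2.imwrite("pics/"+f,im[:,:,::-1]); return s,im
E
python3 - <<'E'
from h import *
np.set_printoptions(precision=4,suppress=True)
s=r.observe(); print(s)
for n in ("scene","side"):
    snap(n,n+"0.png"); K,T=campose(n); print(n,K[0,0],T)
    for q in ("scope","vee","lens_head","tray","crate","pin","spindle","twin","cross","block","angle","stub","cleaner","eyepiece","mug"):
        for d in landmark_of(n,q)[:3]:
            p=w(T,d["point"]); print(q,round(d["conf"],2),p,proj(K,T,p).round())
print(optics.camera_model("wrist"))
im=np.vstack([cv2.imread("pics/scene0.png"),cv2.imread("pics/side0.png")])
E
```

```text
pics
{'t': 0.0, 'qpos': array([ 1.2463,  0.0919,  1.2319, -0.    ,  1.8198, -0.0567]), 'qvel': array([-0.0015,  0.0001,  0.0007,  0.0023, -0.0021, -0.0003]), 'effort': array([ -0.0007, -44.6423, -40.6462,   0.0696,   0.0288,  -0.0001]), 'position': array([0.1587, 0.5783, 0.2215]), 'ee_rot': array([-0.0002,  0.1335,  0.991 , -0.0009]), 'wrist_force': array([ 0.297 ,  0.3092, -0.1376]), 'ft_torque': array([ 0.0441, -0.0223, -0.0175]), 'finger_force': 0.0, 'grip_width': 1.0033878853099076}
scene 543.1484980078254 [[ 0.5542  0.5334 -0.639   1.3213]
 [ 0.8324 -0.3562  0.4246 -0.3464]
 [-0.0011 -0.7672 -0.6414  0.7785]
 [ 0.      0.      0.      1.    ]]
scope 0.73 [ 0.5637 -0.2749  0.0013] [120. 327.]
vee 0.83 [ 0.5639 -0.2719  0.1369] [104. 273.]
tray 0.75 [0.6399 0.2753 0.0025] [377. 242.]
crate 0.77 [ 0.5464  0.2684 -0.0056] [349. 224.]
pin 0.91 [ 0.5647 -0.2737  0.136 ] [103. 274.]
spindle 0.95 [0.5135 0.2681 0.017 ] [341. 209.]
spindle 0.93 [0.5433 0.4971 0.0112] [423. 186.]
twin 0.9 [0.5193 0.1938 0.0195] [316. 220.]
twin 0.43 [ 0.773  -0.0726 -0.007 ] [271. 356.]
cross 0.57 [0.5052
[... 1201 characters left out ...]
[0.629  0.3337 0.009 ] [316. 366.]
angle 0.59 [0.638  0.2044 0.0045] [317. 311.]
stub 0.83 [ 0.7737  0.2917 -0.0005] [249. 343.]
stub 0.58 [0.636  0.2691 0.0035] [316. 338.]
cleaner 0.68 [0.7703 0.0173 0.001 ] [271. 243.]
eyepiece 0.88 [ 0.7657 -0.0725 -0.0034] [278. 218.]
mug 0.82 [ 0.7847  0.1475 -0.0007] [256. 286.]
mug 0.45 [ 0.5672 -0.2723  0.1383] [361. 130.]
{'camera_matrix': array([[356.7854,   0.    , 318.9783],
       [  0.    , 356.7854, 239.8473],
       [  0.    ,   0.    ,   1.    ]]), 'T_tool_cam': array([[ 0.    , -0.9635, -0.2677,  0.0738],
       [ 1.    , -0.0001,  0.0006,  0.0003],
       [-0.0006, -0.2677,  0.9635, -0.1616],
       [ 0.    ,  0.    ,  0.    ,  1.    ]])}
```

View pics/scene0.png

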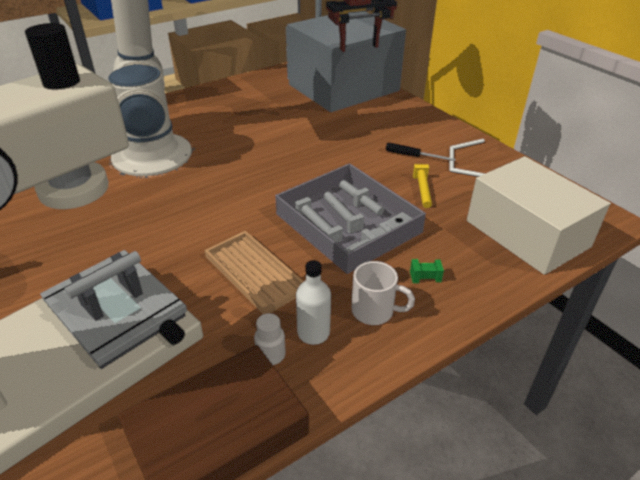

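View pics/side0.png

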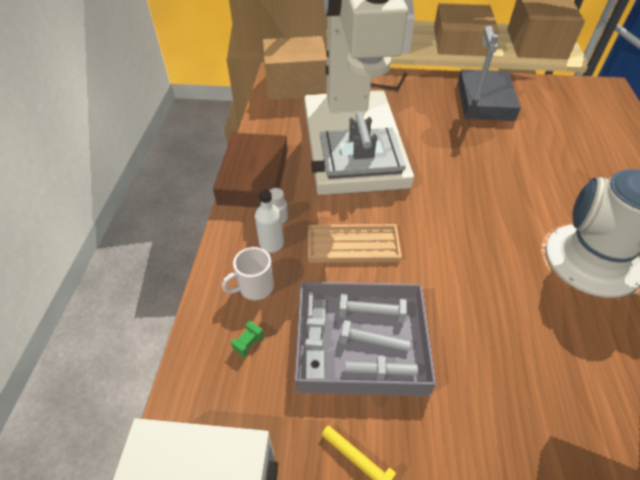

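The pin lies in the V-blocks at scene (103,274) and side (361,129), and the tray is at side (352,246). The crate holds three long parts. The spindle candidates are side (374,340) in the crate and the yellow one at (354,456). The twin is at (374,305) and the cross at (381,367). The crate part at (374,340) fits, because it looks bright steel with one flange at its left (+x) end. I'll check that in an enlarged crop.

```bash
python3 - <<'E'
from h import *
a=cv2.imread("pics/side0.png"); b=cv2.imread("pics/scene0.png")
c=lambda im,x,y,w,h: cv2.resize(im[y:y+h,x:x+w],(400,300),interpolation=cv2.INTER_CUBIC)
cv2.imwrite("pics/crops.png",np.vstack([np.hstack([c(a,295,275,144,108),c(a,300,215,112,84)]),np.hstack([c(a,320,100,80,60),c(b,40,235,160,120)])]))
E
```

```text
(no output)
```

View pics/crops.png

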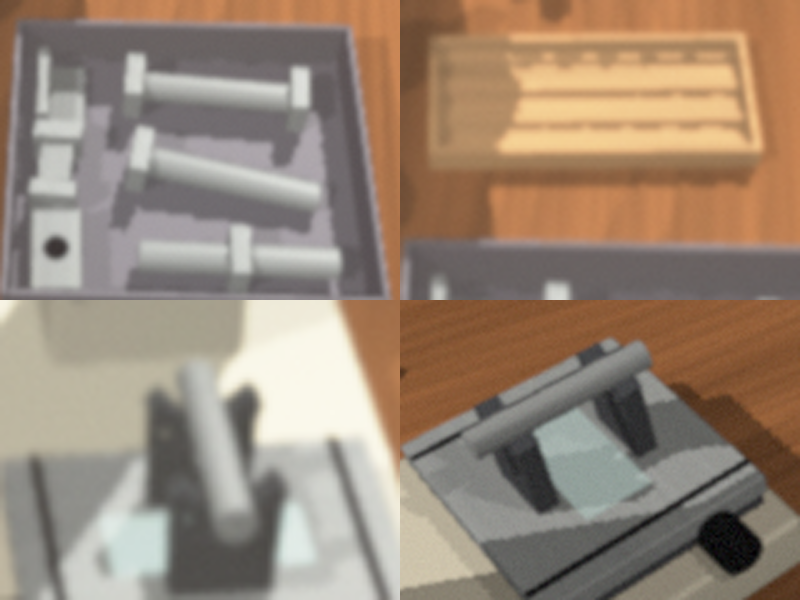

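The enlarged crop shows one bright-steel part with a single flange, at its left (+x) end, crop (146,155). The twin above it has two flanges and the cross below has its flange in the middle, so the target is confirmed. Next I'll work out the yaws.

```bash
python3 - <<'E'
from h import *
np.set_printoptions(precision=4,suppress=True)
K,T=campose("side"); K2,T2=campose("scene")
def yaw(K,T,a,b,za,zb):
    p,q=ray(K,T,a,za),ray(K,T,b,zb); d=q-p; print(p,q,np.hypot(*d[:2]),np.degrees(np.arctan2(d[1],d[0])))
yaw(K,T,(350.8,334.4),(409.5,344.5),.022,.016)   # spindle
yaw(K,T,(359.6,113),(367.6,145),.14,.14)  # pin
yaw(K2,T2,(68.8,292.2),(136,257),.14,.14)
# tray rim corners in side: crop2 scale .28
f=lambda x,y:(300+.28*(x-400),215+.28*y)
yaw(K,T,f(747,36),f(431,36),.018,.018); yaw(K,T,f(760,152),f(431,155),.018,.018)
g=lambda x,y:(295+.36*x,275+.36*y)
yaw(K,T,g(347,26),g(20,25),.055,.055)
E
```

```text
[0.5635 0.2644 0.022 ] [0.4431 0.2735 0.016 ] 0.12076731290522756 175.690452142318
[ 0.5733 -0.3439  0.14  ] [ 0.5487 -0.2075  0.14  ] 0.13867639524082825 100.22325299632732
[ 0.5801 -0.3336  0.14  ] [ 0.5576 -0.2123  0.14  ] 0.12333772875683238 100.50113680898991
[ 0.4621 -0.0532  0.018 ] [ 0.6821 -0.0339  0.018 ] 0.22082127338458005 5.009195881332404
[0.4556 0.0497 0.018 ] [0.671  0.0713 0.018 ] 0.2165554219617558 5.707397577525406
[0.4222 0.1494 0.055 ] [0.6739 0.1708 0.055 ] 0.25255345480072083 4.855039367346752
```

```bash
cat >> h.py <<'E'
def pose(P,h,th,L=.007,back=0.):
    """tool pose: x heading h deg, tilt th deg, axis point P lies L behind the tip, pulled back along tool z"""
    h,th=np.radians([h,th]); u=np.array([np.cos(h),np.sin(h),0]); k=np.array([0,0,1.])
    x=np.cos(th)*u-np.sin(th)*k; z=-np.sin(th)*u-np.cos(th)*k
    return np.column_stack([x,np.cross(z,x),z]), np.array(P)+z*(L-back)
def rows(targets, start=None):
    s=r.observe()
    M,p=start if start else (Rq(s["ee_rot"]),np.array(s["position"]))
    for N,q in targets:
        v=R.from_matrix(M.T@N).as_rotvec(degrees=True); print("rot",v.round(1),"lin",(M.T@(q-p)).round(4),"world",q.round(3))
E
python3 - <<'E'
from h import *
u=np.array([np.cos(np.radians(100.3)),np.sin(np.radians(100.3)),0]); P=np.array([.565,-.2725,.140])
rows([pose(P,100.3,40,back=.16), pose(P+[-.2,.45,.2],140,20)])
E
```

```text
rot [ 22.4 -35.6  61.6] lin [-0.5744 -0.6246 -0.0345] world [ 0.547 -0.176  0.257]
rot [  4.3 -19.7  24.4] lin [-0.3072 -0.3332 -0.1108] world [0.367 0.176 0.333]
```

send_rows(rot=[[4.3,-19.7,24.4],[4.3,-19.7,24.4],[4.3,-19.7,24.4],[4.3,-19.7,24.4],[4.3,-19.7,24.4],[4.3,-19.7,24.4],[4.3,-19.7,24.4],[22.4,-35.6,61.6],[22.4,-35.6,61.6],[22.4,-35.6,61.6],[22.4,-35.6,61.6],[22.4,-35.6,61.6]], linear=[[-0.307,-0.333,-0.111],[-0.307,-0.333,-0.111],[-0.307,-0.333,-0.111],[-0.307,-0.333,-0.111],[-0.307,-0.333,-0.111],[-0.307,-0.333,-0.111],[-0.307,-0.333,-0.111],[-0.574,-0.625,-0.034],[-0.574,-0.625,-0.034],[-0.574,-0.625,-0.034],[-0.574,-0.625,-0.034],[-0.574,-0.625,-0.034]], jaw=[0.06,0.06,0.06,0.06,0.06,0.06,0.06,0.06,0.06,0.06,0.06,0.06], squeeze=40)

```text
t: 3.1
position: [0.4953, -0.0744, 0.2736]
ee_rot: [0.262, 0.602, 0.722, -0.22]
wrist_force: [0.6, 1.2, -0.3]
grip_width: 0.684
finger_force: 0.0
```

```bash
python3 - <<'E'
from h import *
np.set_printoptions(precision=4,suppress=True)
P=np.array([.565,-.2725,.140])
s=r.observe(); print(s["qpos"],s["position"],s["t"])
rows([pose(P,100.3,40,back=.16)])
E
```

```text
[ 0.2402 -0.2401  1.6002 -0.714   1.7728 -0.093 ] [ 0.4953 -0.0744  0.2736] 3.1
rot [-0.1  0.   0.1] lin [-0.073   0.0332  0.0825] world [ 0.547 -0.176  0.257]
```

send_rows(rot=[[0,0,0],[0,0,0],[0,0,0],[0,0,0]], linear=[[-0.073,0.033,0.0825],[-0.073,0.033,0.0825],[-0.073,0.033,0.0825],[-0.073,0.033,0.0825]], jaw=[0.06,0.06,0.06,0.06])

```text
t: 3.6
position: [0.5461, -0.1744, 0.2593]
ee_rot: [0.262, 0.602, 0.721, -0.219]
wrist_force: [0.2, 1.2, -0.3]
grip_width: 0.682
finger_force: 0.0
```

```bash
python3 - <<'E'
from h import *
np.set_printoptions(precision=4,suppress=True)
s,_=snap("wrist","w1.png"); K,T=campose("wrist",s); print(s["position"],s["qpos"])
for q in ("vee","pin","lens_head"):
    for d in landmark_of("wrist",q)[:2]: p=w(T,d["point"]); print(q,d["conf"],p,proj(K,T,p))
P=np.array([.565,-.2725,.140]); rows([pose(P,100.3,40)])
E
```

```text
[ 0.5461 -0.1744  0.2593] [ 0.0241 -0.1611  1.5561 -0.6874  1.6074 -0.2313]
vee 0.92 [ 0.5652 -0.2735  0.1384] [320.5035 224.1597]
pin 0.85 [ 0.5674 -0.2683  0.1406] [323.9582 222.9155]
rot [ 0.1 -0.   0.1] lin [-0.0003  0.0001  0.1638] world [ 0.566 -0.277  0.135]
```

View pics/w1.png

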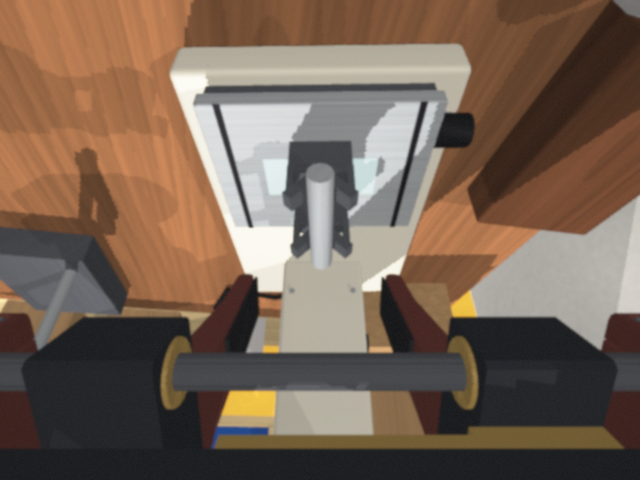

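The pin runs straight up the image from (320,170) to (321,265) with the open fingers either side of it, so heading and lateral position are right. I'll go in along the tool axis and grip.

send_rows(rot=[[0,0,0],[0,0,0],[0,0,0],[0,0,0],[0,0,0],[0,0,0],[0,0,0],[0,0,0],[0,0,0],[0,0,0]], linear=[[0,0,0.05],[0,0,0.09],[0,0,0.12],[0,0,0.145],[0,0,0.164],[0,0,0.164],[0,0,0.164],[0,0,0.164],[0,0,0.164],[0,0,0.164]], jaw=[0.06,0.06,0.06,0.06,0.06,0.06,0.01,0.01,0.01,0.01])

```text
t: 5.05
position: [0.5654, -0.278, 0.1341]
ee_rot: [0.263, 0.602, 0.722, -0.219]
wrist_force: [1.7, 0.3, 1.1]
grip_width: 0.265
finger_force: 2.8
```

send_rows(rot=[[0,0,0],[0,0,0],[0,0,0],[0,0,0],[0,0,0],[0,0,0],[0,0,0],[0,0,0],[0,0,0]], linear=[[0,0,0],[0,0,0],[0,0,-0.01],[0,0,-0.03],[0,0,-0.06],[0,0,-0.1],[0,0,-0.14],[0,0,-0.16],[0,0,-0.16]], jaw=[0.01,0.01,0.01,0.01,0.01,0.01,0.01,0.01,0.01])

```text
t: 6.18
position: [0.5472, -0.1763, 0.2576]
ee_rot: [0.263, 0.602, 0.722, -0.218]
wrist_force: [-0.1, -0.4, -4.8]
grip_width: 0.244
finger_force: 39.9
```

```bash
python3 - <<'E'
from h import *
np.set_printoptions(precision=4,suppress=True)
s,_=snap("wrist","w2.png"); K,T=campose("wrist",s); print(s["position"],s["qpos"],s["finger_force"])
M=Rq(s["ee_rot"]); p0=np.array(s["position"])
for d in landmark_of("wrist","pin")[:2]: p=w(T,d["point"]); print("pin",d["conf"],p,"tool",M.T@(p-p0))
for d in landmark_of("wrist","tray")[:2]: p=w(T,d["point"]); print("tray",d["conf"],p)
snap("side","s2.png")
C=np.array([.569,.0085,0])
rows([pose(C+[0,0,.14],185.3,40),pose(C+[0,0,.024],185.3,40)])
E
```

```text
[ 0.5472 -0.1763  0.2576] [ 0.0205 -0.1614  1.5597 -0.6869  1.5995 -0.2321] 39.944865703582764
pin 0.72 [ 0.5471 -0.1683  0.2631] tool [ 0.0025  0.0014 -0.0093]
rot [-54.7  -0.2 -65.1] lin [ 0.2137  0.0605 -0.0231] world [0.573 0.009 0.135]
rot [-54.7  -0.2 -65.1] lin [0.2882 0.0608 0.0658] world [0.573 0.009 0.019]
```

View pics/w2.png

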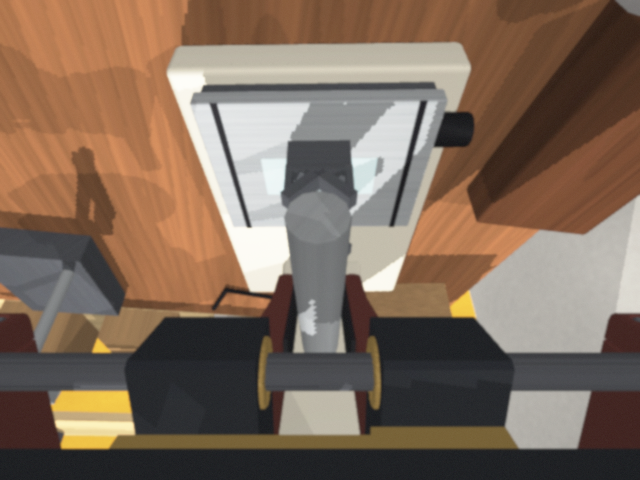

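The pin is held at its middle and lies straight along the tool; its near end is at (318,215). I'll carry it over the tray.

send_rows(rot=[[-5,0,-6],[-12,0,-14],[-19,0,-22],[-26,0,-31],[-33,0,-39],[-40,0,-47],[-47,0,-56],[-54.7,-0.2,-65.1],[-54.7,-0.2,-65.1],[-54.7,-0.2,-65.1],[-54.7,-0.2,-65.1]], linear=[[0.02,0.006,-0.01],[0.05,0.015,-0.02],[0.08,0.023,-0.03],[0.11,0.031,-0.03],[0.14,0.04,-0.03],[0.17,0.048,-0.03],[0.2,0.057,-0.025],[0.2137,0.0605,-0.023],[0.2137,0.0605,-0.023],[0.2137,0.0605,-0.023],[0.2137,0.0605,-0.023]], jaw=[0.01,0.01,0.01,0.01,0.01,0.01,0.01,0.01,0.01,0.01,0.01])

```text
t: 7.75
position: [0.5739, 0.0087, 0.1358]
ee_rot: [0.342, -0.043, 0.939, 0.015]
wrist_force: [0.5, -0.8, -4.5]
grip_width: 0.246
finger_force: 39.9
```

```bash
python3 - <<'E'
from h import *
np.set_printoptions(precision=4,suppress=True)
s,a=snap("wrist","w3.png"); K,T=campose("wrist",s); print(s["t"],s["position"],s["qpos"],s["finger_force"])
for q in("tray","pin"):
  for d in landmark_of("wrist",q)[:2]: print(q,d["conf"],w(T,d["point"]))
M=Rq(s["ee_rot"]);p0=np.array(s["position"])
a=(np.cos(np.radians(40)),0,-np.sin(np.radians(40)))
print("pin end pred",proj(K,T,p0+M@(np.array([0,0,-.007])+.065*np.array(a))))
_,b=snap("side","s3.png"); Ks,Ts=campose("side")
for d in landmark_of("side","pin")[:2]: print("pin side",d["conf"],w(Ts,d["point"]))
cv2.imwrite("pics/c3.png",np.hstack([cv2.resize(a_,(400,300),interpolation=cv2.INTER_AREA) if 0 else a_ for a_ in (cv2.resize(cv2.imread("pics/w3.png"),(400,300)),cv2.resize(cv2.imread("pics/s3.png")[180:300,280:440],(400,300),interpolation=cv2.INTER_CUBIC))]))
C=np.array([.569,.0085,0])
rows([pose(C+[0,0,.05],185.3,40),pose(C+[0,0,.024],185.3,40)])
E
```

```text
7.75 [0.5739 0.0087 0.1358] [-0.1297 -0.616   2.1177  0.1717  0.9597 -1.8407] 39.945759773254395
tray 0.71 [ 0.5713  0.0068 -0.0044]
pin 0.81 [0.5721 0.01   0.1397]
pin end pred [317.772  218.1154]
pin side 0.78 [0.569  0.0073 0.1412]
rot [0.  0.2 0.1] lin [ 0.0601 -0.0007  0.0698] world [0.573 0.009 0.045]
rot [0.  0.2 0.1] lin [ 0.0769 -0.0007  0.0897] world [0.573 0.009 0.019]
```

View pics/c3.png

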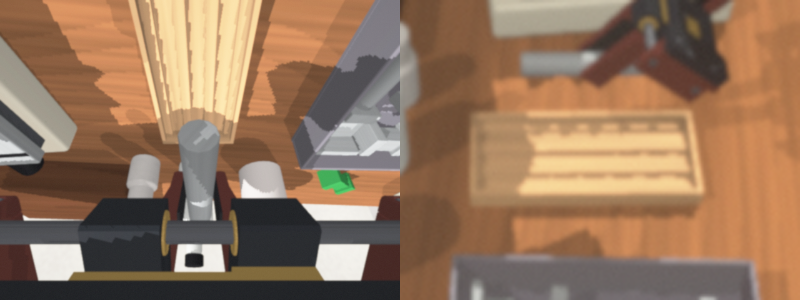

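The pin is level and lined up over the tray: its near end is at crop (200,135), where I predicted it, and the tray's middle line is at about x=197. I'll lower it.

send_rows(rot=[[0,0,0],[0,0,0],[0,0,0],[0,0,0],[0,0,0],[0,0,0],[0,0,0],[0,0,0]], linear=[[0.02,0,0.024],[0.045,0,0.052],[0.06,0,0.07],[0.068,0,0.079],[0.072,0,0.084],[0.075,0,0.087],[0.077,0,0.09],[0.077,0,0.09]], jaw=[0.01,0.01,0.01,0.01,0.01,0.01,0.01,0.01])

```text
t: 9.0
position: [0.5737, 0.0092, 0.0186]
ee_rot: [0.343, -0.044, 0.938, 0.016]
wrist_force: [0.6, -0.4, -4.4]
grip_width: 0.242
finger_force: 39.9
```

```bash
python3 - <<'E'
from h import *
s=r.observe(); K,T=campose("side"); optics.camera("side"); print(s["position"],s["wrist_force"])
for d in landmark_of("side","pin")[:2]: print("pin side",d["conf"],w(T,d["point"]))
M=Rq(s["ee_rot"]); print("down",M.T@[0,0,-1])
E
```

```text
[0.57371527 0.00921362 0.01855957] [ 0.56508326 -0.41671875 -4.40710033]
pin side 0.78 [0.56826113 0.00579789 0.02485589]
down [0.6452053  0.00082356 0.7640088 ]
```

send_rows(rot=[[0,0,0],[0,0,0],[0,0,0],[0,0,0],[0,0,0],[0,0,0],[0,0,0],[0,0,0],[0,0,0],[0,0,0]], linear=[[0.0007,0,0.001],[0.0015,0,0.0018],[0.0018,0,0.0022],[0.0018,0,0.0022],[0.0018,0,0.0022],[0.0018,0,0.0022],[0,0,-0.01],[0,0,-0.03],[0,0,-0.07],[0,0,-0.12]], jaw=[0.01,0.01,0.01,0.028,0.04,0.045,0.045,0.045,0.045,0.045])

```text
t: 10.35
position: [0.5073, 0.0016, 0.1089]
ee_rot: [0.338, -0.045, 0.94, 0.017]
wrist_force: [-34.6, -1.4, 25.1]
grip_width: 0.51
finger_force: 0.0
```

```bash
python3 - <<'E'
from h import *
np.set_printoptions(precision=4,suppress=True)
s=r.observe(); print(s["position"],s["qpos"])
for n in("side","scene"):
  K,T=campose(n); snap(n,n+"4.png")
  for d in landmark_of(n,"pin")[:2]: print("pin",n,d["conf"],w(T,d["point"]))
S=np.array([.512,.2695,.09]);h=175.7
rows([pose(S,h,20,back=.12)])
E
```

```text
[0.5073 0.0016 0.1089] [-0.1882 -0.8568  2.296   0.2087  1.0426 -1.8972]
pin side 0.85 [0.5704 0.0071 0.0151]
pin side 0.36 [0.6282 0.3352 0.0058]
pin scene 0.72 [0.5685 0.005  0.0135]
rot [ 4.9 19.7  8.4] lin [-0.0475  0.2734 -0.0724] world [0.473 0.272 0.196]
```

```bash
python3 - <<'E'
from h import *
np.set_printoptions(precision=4,suppress=True)
s=r.observe(); print(s["t"],s["wrist_force"],s["qvel"],s["position"])
S=np.array([.512,.2695,.0197]);h=175.7
rows([pose([.53,.14,.18],h,15),pose(S+[0,0,.13],h,42),pose(S+[0,0,.08],h,42)])
E
```

```text
10.55 [-0.323   0.8134 -0.1952] [ 0.0069  0.0006  0.0263  0.0013 -0.0059 -0.0006] [0.5089 0.0011 0.1101]
rot [ 4.5 24.7  8.7] lin [-0.0679  0.136  -0.0256] world [0.532 0.14  0.173]
rot [ 6.4 -2.2  7.3] lin [-0.0472  0.2661 -0.0054] world [0.517 0.269 0.144]
rot [ 6.4 -2.2  7.3] lin [-0.0152  0.2661  0.0331] world [0.517 0.269 0.094]
```

The pin is in the tray at about (0.570, 0.006, 0.014), and the wrist force has settled, so that spike was only from the motion. Moving to the crate.

send_rows(rot=[[2,8,4],[4,14,8],[4.5,14,8.7],[5,8,8],[6.4,-2.2,7.3],[6.4,-2.2,7.3],[6.4,-2.2,7.3],[6.4,-2.2,7.3]], linear=[[-0.035,0.04,-0.02],[-0.068,0.09,-0.026],[-0.068,0.136,-0.026],[-0.055,0.2,-0.02],[-0.047,0.25,-0.005],[-0.047,0.266,-0.005],[-0.047,0.266,-0.005],[-0.047,0.266,-0.005]], jaw=[0.045,0.045,0.045,0.045,0.045,0.045,0.045,0.045])

```text
t: 11.55
position: [0.5166, 0.2688, 0.1438]
ee_rot: [0.357, 0.035, 0.933, -0.014]
wrist_force: [0.6, -0.9, 0.3]
grip_width: 0.513
finger_force: 0.0
```

```bash
python3 - <<'E'
from h import *
np.set_printoptions(precision=4,suppress=True)
s,a=snap("wrist","w5.png"); K,T=campose("wrist",s); print(s["t"],s["position"],s["qpos"])
for q in("spindle","twin","cross","crate"):
  for d in landmark_of("wrist",q)[:2]: p=w(T,d["point"]); print(q,d["conf"],p,proj(K,T,p))
S=np.array([.512,.2695,.0197]);h=np.radians(175.7)
u=np.array([np.cos(h),np.sin(h),-.053])
for t in(-.056,0,.07): print("pred axis",t,proj(K,T,S+t*u))
rows([pose(S,175.7,42)])
E
```

```text
11.55 [0.5166 0.2688 0.1438] [ 0.7054 -0.4368  1.9971 -0.5605  1.0855 -0.651 ]
spindle 0.62 [0.5152 0.2685 0.0161] [317.8051 121.9454]
spindle 0.47 [ 0.571   0.004  -0.0031] [ 26.0813 176.9712]
twin 0.83 [0.5256 0.197  0.0208] [218.8255 144.4705]
twin 0.71 [0.6401 0.2782 0.0043] [337.3215 215.9609]
cross 0.9 [0.5029 0.3324 0.0225] [417.0745 106.6264]
crate 0.86 [0.5414 0.2615 0.0008] [311.4259 137.1088]
pred axis -0.056 [318.9025 181.5037]
pred axis 0 [318.8813 121.5467]
pred axis 0.07 [318.8399   4.2565]
rot [-0.1 -0.1 -0.1] lin [0.087  0.001  0.0962] world [0.517 0.269 0.014]
```

View pics/w5.png

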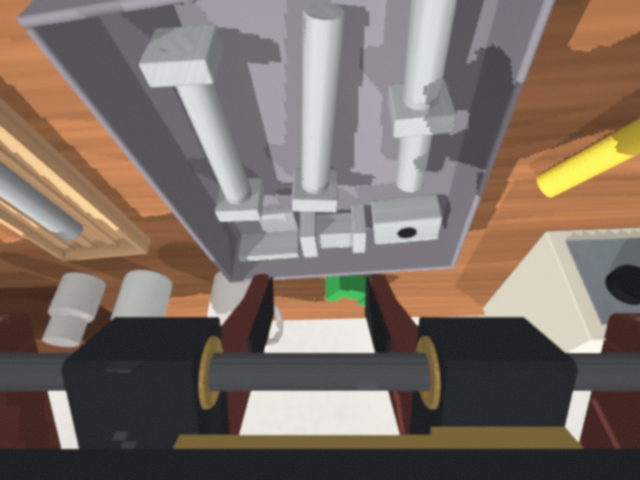

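The wrist view shows the spindle with its shank end at (323,12) and its flange at (316,185), single-flanged as expected. The twin is to its left and the cross to its right. Its heading is about 1.7° off my estimate, so I'll correct that and go down.

```bash
python3 - <<'E'
from h import *
S=np.array([.514,.2695,.0207])
rows([pose(S+[0,0,d],174,42) for d in(.06,.02,0)])
E
```

```text
rot [ 1.1 -0.1  1.2] lin [0.0447 0.001  0.0521] world [0.519 0.269 0.075]
rot [ 1.1 -0.1  1.2] lin [0.0715 0.001  0.0819] world [0.519 0.269 0.035]
rot [ 1.1 -0.1  1.2] lin [0.0848 0.001  0.0968] world [0.519 0.269 0.015]
```

send_rows(rot=[[1.1,0,1.2],[1.1,0,1.2],[1.1,0,1.2],[1.1,0,1.2],[1.1,0,1.2],[1.1,0,1.2],[1.1,0,1.2]], linear=[[0.02,0,0.024],[0.045,0.001,0.052],[0.06,0.001,0.069],[0.0715,0.001,0.082],[0.08,0.001,0.0915],[0.085,0.001,0.097],[0.085,0.001,0.097]], jaw=[0.045,0.045,0.045,0.045,0.045,0.045,0.045])

```text
t: 12.68
position: [0.5179, 0.2699, 0.0143]
ee_rot: [0.357, 0.048, 0.933, -0.019]
wrist_force: [-0.5, 0.8, -0.1]
grip_width: 0.511
finger_force: 0.0
```

No contact on the way down. Gripping firmly, then lifting straight up.

send_rows(rot=[[0,0,0],[0,0,0],[0,0,0],[0,0,0],[0,0,0],[0,0,0],[0,0,0],[0,0,0],[0,0,0],[0,0,0],[0,0,0],[0,0,0]], linear=[[0,0,0],[0,0,0],[0,0,0],[0,0,0],[0,0,0],[-0.007,0,-0.0075],[-0.02,0,-0.022],[-0.04,0,-0.0445],[-0.06,0,-0.067],[-0.08,0,-0.089],[-0.08,0,-0.089],[-0.08,0,-0.089]], jaw=[0.01,0.01,0.01,0.01,0.01,0.01,0.01,0.01,0.01,0.01,0.01,0.01], squeeze=58)

```text
t: 14.18
position: [0.5172, 0.2699, 0.1325]
ee_rot: [0.356, 0.048, 0.933, -0.019]
wrist_force: [-0.2, -0.5, -5.8]
grip_width: 0.239
finger_force: 57.7
```

```bash
python3 - <<'E'
from h import *
np.set_printoptions(precision=4,suppress=True)
s,a=snap("wrist","w6.png"); K,T=campose("wrist",s); print(s["t"],s["position"],s["qpos"],s["finger_force"],s["wrist_force"])
M=Rq(s["ee_rot"]);p0=np.array(s["position"])
for d in landmark_of("wrist","spindle")[:2]: p=w(T,d["point"]); print(d["conf"],p,"tool",M.T@(p-p0))
K2,T2=campose("side"); snap("side","s6.png")
for d in landmark_of("side","spindle")[:2]: p=w(T2,d["point"]); print("side",d["conf"],p,"tool",M.T@(p-p0))
for al in (36,39,42,45,48):
  a=np.array([np.cos(np.radians(al)),0,-np.sin(np.radians(al))])
  print(al,[proj(K,T,p0+M@(np.array([0,0,-.007])+t*a)).round(1) for t in(.065,.07,.075)])
A=cv2.imread("pics/w6.png"); B=cv2.imread("pics/s6.png")
cv2.imwrite("pics/c6.png",np.hstack([cv2.resize(A[120:390,140:500],(400,300)),cv2.resize(B[230:380,280:480],(400,300),interpolation=cv2.INTER_CUBIC)]))
E
```

```text
14.175 [0.5172 0.2699 0.1325] [ 0.7173 -0.4083  1.9956 -0.5846  1.0866 -0.5978] 57.67796874046326 [-0.171  -0.4544 -5.8138]
0.9 [0.5147 0.2686 0.1375] tool [-0.0015 -0.0016 -0.0053]
0.46 [ 0.7719 -0.0698 -0.0043] tool [-0.1235 -0.3113  0.2946]
side 0.65 [0.517 0.27  0.137] tool [-0.0028  0.     -0.0035]
side 0.64 [0.5454 0.4975 0.0155] tool [0.0743 0.2295 0.09  ]
36 [array([317.9, 207.8]), array([317.9, 196.9]), array([317.8, 185.4])]
39 [array([317.9, 215.6]), array([317.9, 205.4]), array([317.8, 194.5])]
42 [array([317.9, 224. ]), array([317.9, 214.7]), array([317.8, 204.6])]
45 [array([317.9, 233. ]), array([317.8, 224.6]), array([317.8, 215.5])]
48 [array([317.9, 242.6]), array([317.8, 235.2]), array([317.8, 227.2])]
```

View pics/c6.png

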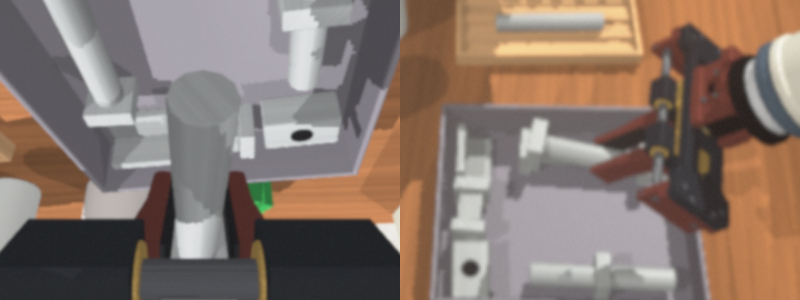

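The spindle is held about at its middle. Its end at (323,208) fits an axis angle of 39° to the tool, so there is no droop, and the other parts stay in the crate. I'll carry it in flange-high at 47° tilt to gain lens clearance, and level it to 39° over the seat.

```bash
python3 - <<'E'
from h import *
h=100.8; a=np.radians(100.3); u=np.array([np.cos(a),np.sin(a),0]); P=np.array([.565,-.273,.140])+.001*u
rows([pose([.51,.17,.2],150,45),pose(P+.22*u+[0,0,.05],h,47)])
E
```

```text
rot [16.4 -3.2 17.6] lin [-0.0475 -0.1021 -0.0418] world [0.514 0.168 0.195]
rot [51.2 -4.4 52.5] lin [-0.067  -0.3277 -0.0103] world [ 0.526 -0.061  0.185]
```

send_rows(rot=[[0,0,0],[8,-1.6,8.8],[16.4,-3.2,17.6],[16.4,-3.2,17.6],[23,-3.5,24.5],[30,-3.8,31],[37,-4.1,38],[44,-4.3,45],[51.2,-4.4,52.5],[51.2,-4.4,52.5],[51.2,-4.4,52.5],[51.2,-4.4,52.5]], linear=[[-0.03,-0.01,-0.03],[-0.0475,-0.06,-0.042],[-0.0475,-0.102,-0.042],[-0.0475,-0.12,-0.042],[-0.05,-0.16,-0.036],[-0.054,-0.2,-0.03],[-0.058,-0.25,-0.024],[-0.062,-0.29,-0.017],[-0.067,-0.328,-0.01],[-0.067,-0.328,-0.01],[-0.067,-0.328,-0.01],[-0.067,-0.328,-0.01]], jaw=[0.01,0.01,0.01,0.01,0.01,0.01,0.01,0.01,0.01,0.01,0.01,0.01])

```text
t: 15.88
position: [0.527, -0.0596, 0.1866]
ee_rot: [0.308, 0.584, 0.707, -0.252]
wrist_force: [0.2, 0.7, -4.9]
grip_width: 0.241
finger_force: 57.7
```

```bash
python3 - <<'E'
from h import *
np.set_printoptions(precision=4,suppress=True)
s,_=snap("wrist","w7.png"); K,T=campose("wrist",s); print(s["t"],s["position"],s["qpos"],s["finger_force"])
for q in("vee","spindle"):
  for d in landmark_of("wrist",q)[:2]: print(q,d["conf"],w(T,d["point"]))
h=100.8; a=np.radians(100.3); u=np.array([np.cos(a),np.sin(a),0]); P=np.array([.565,-.273,.140])+.001*u
rows([pose(P+.22*u+[0,0,.05],h,47),pose(P+.1*u+[0,0,.03],h,47),pose(P+[0,0,.03],h,47)])
E
```

```text
15.875 [ 0.527  -0.0596  0.1866] [ 0.3135 -0.1189  1.6985 -0.8144  1.652   0.0925] 57.68619775772095
vee 0.48 [ 0.7707 -0.0691 -0.003 ]
spindle 0.97 [ 0.526  -0.0577  0.1863]
rot [ 0.2 -0.1 -0.1] lin [ 0.0008 -0.0007  0.0018] world [ 0.526 -0.061  0.185]
rot [ 0.2 -0.1 -0.1] lin [-0.0666 -0.002   0.1031] world [ 0.548 -0.179  0.165]
rot [ 0.2 -0.1 -0.1] lin [-0.1349 -0.0031  0.1761] world [ 0.566 -0.277  0.165]
```

View pics/w7.png

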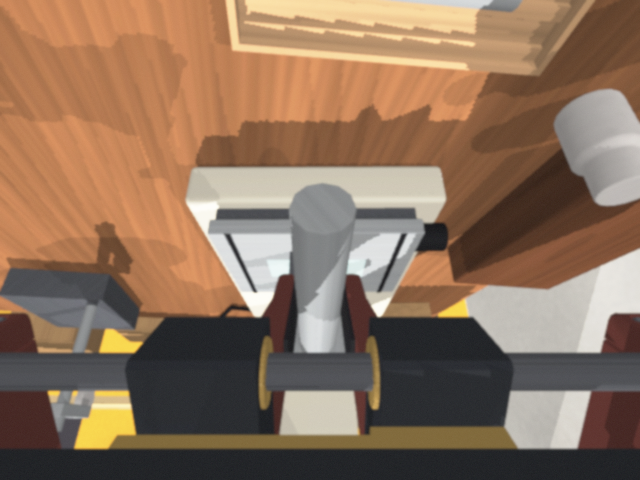

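The spindle is unchanged in the grip (end at (322,208)) and points straight over the stage. I'll slide in under the head and stop above the seat.

send_rows(rot=[[0,0,0],[0,0,0],[0,0,0],[0,0,0],[0,0,0],[0,0,0],[0,0,0],[0,0,0],[0,0,0]], linear=[[-0.02,0,0.03],[-0.042,-0.001,0.065],[-0.0666,-0.002,0.103],[-0.085,-0.002,0.122],[-0.103,-0.003,0.142],[-0.12,-0.003,0.16],[-0.13,-0.003,0.171],[-0.135,-0.003,0.176],[-0.135,-0.003,0.176]], jaw=[0.01,0.01,0.01,0.01,0.01,0.01,0.01,0.01,0.01])

```text
t: 17.15
position: [0.5654, -0.2778, 0.165]
ee_rot: [0.307, 0.585, 0.706, -0.253]
wrist_force: [0.1, 0.0, -5.1]
grip_width: 0.235
finger_force: 57.7
```

```bash
python3 - <<'E'
from h import *
np.set_printoptions(precision=4,suppress=True)
s=r.observe(); print(s["position"],s["wrist_force"],s["qpos"])
K=campose("side"); snap("side","s8.png"); snap("scene","c8.png")
for n in("side","scene"):
  K,T=campose(n)
  for d in landmark_of(n,"spindle")[:3]: print(n,d["conf"],w(T,d["point"]))
h=100.8; a=np.radians(100.3); u=np.array([np.cos(a),np.sin(a),0]); P=np.array([.565,-.273,.140])+.001*u
rows([pose(P+[0,0,.016],h,47),pose(P+[0,0,.014],h,39),pose(P+[0,0,.005],h,39),pose(P,h,39)])
A=cv2.imread("pics/s8.png"); B=cv2.imread("pics/c8.png")
cv2.imwrite("pics/cc8.png",np.hstack([cv2.resize(A[40:190,280:480],(400,300),interpolation=cv2.INTER_CUBIC),cv2.resize(B[205:355,20:220],(400,300),interpolation=cv2.INTER_CUBIC)]))
E
```

```text
[ 0.5654 -0.2778  0.165 ] [ 0.0838  0.0373 -5.1251] [-0.1182 -0.0976  1.718  -0.8037  1.3126 -0.1742]
side 0.66 [ 0.5646 -0.2732  0.1681]
scene 0.82 [ 0.5634 -0.273   0.1694]
scene 0.58 [0.545  0.4974 0.0116]
scene 0.32 [0.5201 0.1974 0.0212]
rot [ 0.1 -0.1 -0.1] lin [0.0102 0.0002 0.0093] world [ 0.566 -0.277  0.151]
rot [ 0.1  7.9 -0.1] lin [0.0127 0.0002 0.0106] world [ 0.566 -0.276  0.149]
rot [ 0.1  7.9 -0.1] lin [0.0192 0.0002 0.0167] world [ 0.566 -0.276  0.14 ]
rot [ 0.1  7.9 -0.1] lin [0.0229 0.0002 0.0202] world [ 0.566 -0.276  0.135]
```

View pics/cc8.png

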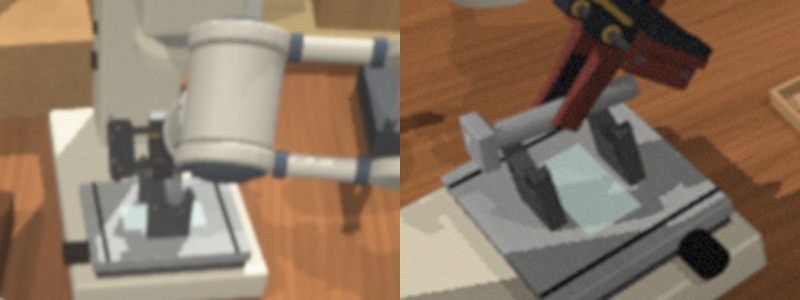

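The scene crop shows the spindle above both blocks, with its flange at crop (480,140) clear outside the far block and the fingers between them. I'll level it and lower it into the V-blocks.

send_rows(rot=[[0,0,0],[0,0,0],[0,4,0],[0,8,0],[0,8,0],[0,8,0],[0,8,0],[0,8,0]], linear=[[0.006,0,0.0055],[0.0102,0,0.0093],[0.0115,0,0.01],[0.0127,0,0.0106],[0.016,0,0.0137],[0.0192,0,0.0167],[0.0207,0,0.0181],[0.0207,0,0.0181]], jaw=[0.01,0.01,0.01,0.01,0.01,0.01,0.01,0.01])

```text
t: 18.35
position: [0.5653, -0.2767, 0.1371]
ee_rot: [0.258, 0.601, 0.726, -0.212]
wrist_force: [0.2, -0.4, -4.7]
grip_width: 0.236
finger_force: 57.7
```

send_rows(rot=[[0,0,0],[0,0,0],[0,0,0]], linear=[[0.0006,0,0.0008],[0.0013,0,0.0016],[0.0013,0,0.0016]], jaw=[0.01,0.01,0.01])

```text
t: 18.73
position: [0.5658, -0.277, 0.1362]
ee_rot: [0.258, 0.601, 0.726, -0.211]
wrist_force: [1.6, 0.8, -2.0]
grip_width: 0.238
finger_force: 57.7
```

send_rows(rot=[[0,0,0],[0,0,0],[0,0,0]], linear=[[0.0006,0,0.0008],[0.0009,0,0.0012],[0.0009,0,0.0012]], jaw=[0.01,0.01,0.01])

```text
t: 19.1
position: [0.566, -0.2773, 0.136]
ee_rot: [0.259, 0.601, 0.726, -0.211]
wrist_force: [-1.1, 4.3, 4.6]
grip_width: 0.239
finger_force: 57.8
```

The V-blocks now bear the load (vertical force has gone from -5 to +4.6 N), so it is seated. I'll open gently and retreat along the tool axis.

send_rows(rot=[[0,0,0],[0,0,0],[0,0,0],[0,0,0],[0,0,0],[0,0,0],[0,0,0],[0,0,0],[0,0,0],[0,0,0]], linear=[[0,0,0],[0,0,0],[0,0,0],[0,0,0],[0,0,-0.01],[0,0,-0.03],[0,0,-0.07],[0,0,-0.11],[0,0,-0.15],[0,0,-0.16]], jaw=[0.024,0.03,0.045,0.05,0.05,0.05,0.05,0.05,0.05,0.05])

```text
t: 20.35
position: [0.547, -0.1767, 0.2627]
ee_rot: [0.26, 0.601, 0.726, -0.209]
wrist_force: [0.7, 0.1, -0.5]
grip_width: 0.57
finger_force: 0.0
```

```bash
python3 - <<'E'
from h import *
np.set_printoptions(precision=4,suppress=True)
s,_=snap("wrist","w9.png"); print(s["t"],s["position"],s["finger_force"],s["wrist_force"]); snap("scene","sc9.png"); snap("side","sd9.png")
for n in("wrist","scene","side"):
  K,T=campose(n,s)
  for q in("spindle","vee","pin","twin","cross","block","angle","stub"):
    for d in landmark_of(n,q)[:1]: print(n,q,round(d["conf"],2),w(T,d["point"]))
A=cv2.imread("pics/w9.png"); B=cv2.imread("pics/sc9.png")
cv2.imwrite("pics/cc9.png",np.hstack([cv2.resize(A[80:320,160:480],(400,300),interpolation=cv2.INTER_CUBIC),cv2.resize(B[205:355,20:220],(400,300),interpolation=cv2.INTER_CUBIC)]))
E
```

```text
20.35 [ 0.547  -0.1767  0.2627] 0.0 [ 0.6967  0.0676 -0.4718]
wrist spindle 0.77 [ 0.5673 -0.2785  0.1362]
wrist vee 0.61 [ 0.5654 -0.2751  0.138 ]
wrist stub 0.28 [ 0.5666 -0.276   0.136 ]
scene spindle 0.74 [0.5438 0.4948 0.0097]
scene vee 0.89 [ 0.5644 -0.273   0.1363]
scene pin 0.74 [0.5645 0.0087 0.0116]
scene twin 0.87 [0.5206 0.1965 0.0179]
scene cross 0.78 [0.503  0.332  0.0257]
scene block 0.69 [0.6351 0.3418 0.0058]
scene angle 0.52 [0.645  0.2041 0.0012]
scene stub 0.9 [ 0.7785  0.294  -0.0017]
side spindle 0.64 [0.5426 0.4986 0.0157]
side vee 0.7 [ 0.5559 -0.2765  0.1399]
side twin 0.55 [0.5186 0.1966 0.0234]
side cross 0.59 [0.5051 0.3341 0.0261]
side angle 0.7 [0.6387 0.2065 0.0066]
side stub 0.97 [ 0.7755  0.2912 -0.0016]
```

View pics/cc9.png

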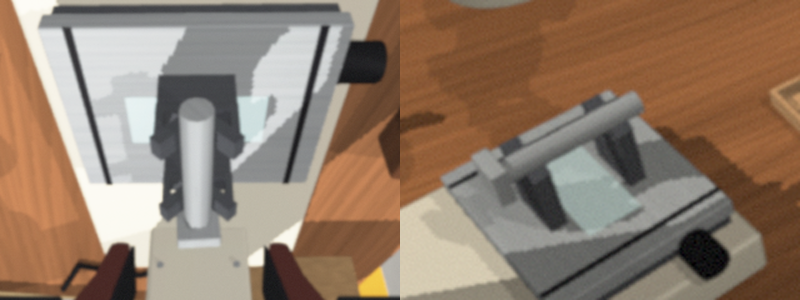

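```bash
python3 - <<'E'
from h import *
s=r.observe(); K,T=campose("wrist",s); a=np.radians(100.3); u=np.array([np.cos(a),np.sin(a),0]); P=np.array([.5645,-.2735,.14])
print("end face u:",(ray(K,T,(317.6,166.4),.14)-P)@u)
for t in(-.07,-.056,0,.07): print(t,proj(K,T,P+t*u).round(1))
for v in((.046,.008),(.046,-.06),(.03,.008),(-.03,.008)): print(v,proj(K,T,P+v[0]*u+[0,0,v[1]]).round(1))
E
```

```text
end face u: 0.07271507312947265
-0.07 [318.6 266.6]
-0.056 [318.7 259.5]
0 [319.1 226.4]
0.07 [319.9 169.1]
(0.046, 0.008) [319.6 198.8]
(0.046, -0.06) [319.4 142.3]
(0.03, 0.008) [319.4 211.9]
(-0.03, 0.008) [318.9 252.1]
```

The spindle sits in both blocks. Its near end is 72.7 mm from the vee (70 is ideal), so it is centred to about 3 mm. The pin is in the tray and the arm is clear.

```bash
python3 -c "
from bench import sign_off
print(sign_off())"
```

```text
the job is handed in; nothing more can be done
None
```

The job is handed in, though the judge gave no verdict back: the pin lies in the tray's middle groove, and the single-flange spindle is seated in both V-blocks, centred to about 3 mm with its flange clear outside the far block.

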